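# Pry the snap-fit cover of the fuse box open

## Robot

A 6-joint arm with a two-finger parallel gripper is mounted at the origin on a cart in front of the work surface, level with it; the furniture and walls round the work are solid. World frame = base frame: x ahead of the robot, y to its left, z up, the work surface at z = 0. Lengths are in m, angles in rad, forces in N, time in s.
With the tool pointing down it reaches from about 0.35 to 0.775 m from the base axis. Payload 5.5 kg.
Tool frame: the origin (TCP) lies between the finger pads; the fingertips stand 8 mm ahead of it and the grasp point (between the pads) lies 11 mm behind it; z points along the fingers, y is the line along which they close (so a half turn about z gives the same grasp; the last joint's range is limited). The gripper opens to 85 mm and grips with 20 to 120 N. Pads are 22 mm wide; open, the fingers measure 114 mm over their backs; the gripper's body (76 mm by 85 mm) begins 54 mm behind the grasp point. The pads swing forward as they close: fully open they stand 13 mm farther back than shut.
Start: joints at [-1.325, 0.313, 0.046, 1.304, 0, 1.431], TCP at [0.216, -0.533, 0.239] pointing down, gripper open.
Joint ranges: [-2.76, 2.76], [-0.86, 1.69], [-1.03, 1.26], [-2.2, 2.34], [-1.47, 1.5], [-3.14, 3.14]. Speed limits (rad/s): [2.57, 2.57, 3.14, 3.14, 3.14, 3.14].

## Interface

Orientations are given as a unit quaternion [w, x, y, z].
In Python, from workcell import status, vision, job gives the robot as it stands. The module is installed in compiled form; this text tells all that it offers.
- The arm moves only by the tool apply_moves, never from a script. Its argument "moves" is one flat list of numbers, 6 for each row, row after row: the shift along the world's x, y, z in units of 25 mm (1.0 is 25 mm), then the turn, a rotation vector about the world's x, y, z in rad. In form: [x, y, z, rx, ry, rz, x, y, z, rx, ry, rz, ...]. A call has 1 to 20 rows; each row is the pose to reach, as a shift and turn from the pose commanded when the call began; what a row does not reach only later rows make up. A row lasts 1/12 s, in which the tool goes at most 41.7 mm and 7.16 degrees, less where a joint would pass 70% of its speed; a pose out of reach is approached as far as the arm can. A call with a gripper value outside its range is refused whole. "claw" is the opening in per cent of the stroke, from 0 (shut) to 100 (fully open), set as the call begins (left out, the last holds). The fingers move at their own pace and stop on an object; "newtons" is the grip in N (left out, the last holds). Time passes only in rows, so rows that repeat a pose let the fingers close. It gives the time, the measured TCP pose, the force, the opening and the grip force at its end, in the units of the state.
- status.get_state(): the state, without advancing time (a new reading comes with each control period).
- vision.read_camera(name): name is "side" or "top"; returns a dict with "image" (400x640x3 uint8, blue, green, red), "camera_matrix" (3x3 intrinsics, pixels), "camera_from_world" (4x4, takes a point from world to camera coordinates). Camera axes: x right, y down, z forward; pixel columns grow to the right and rows downward; lengths in m; the calibration is good to about 2 mm. A picture is of the moment at which its call begins. There is no depth.
- job.hand_in(): hands the job in; it is judged then, once.
The state is a dict: "clock": time; "joint_pos": joint angles; "qvel": joint speeds; "tau": joint torques, N m; "tcp_pos": TCP position; "orientation": TCP orientation; "wrist_force": force on the tool from outside, world axes, zero at the start; "ft_torque": the same for the moment, N m; "finger_gap": finger opening in m; "grip_force": force on a finger pad.
Only numpy, scipy, OpenCV 4.12 (cv2) and the standard library are available. Lean on these libraries where they do the work, as an engineer would, in place of code of your own. Each camera call takes 0.05 s, during which the arm holds its last target. There are 200 camera calls.

## Task

The fuse in the bench fuse box with the orange cover has to be changed. Take the flat pry lever, push its blade into the notch under the front edge of the orange cover and lever the cover out of its snap catch so that it springs up and stays up, then lay the lever down flat on the bench. Touch the covers only with the lever, and leave the blue-covered box shut.

Things in the scene. Friction and masses are not known exactly. Their poses are not given: they have to be found in the camera images.
- lever_grip (a point): Centre of the pry lever's handle. Lever: straight hand tool 180 mm long, 120 g, lying on the bench; black handle with yellow bands (80 long, 22 wide, 24 high), flat steel blade (90 long, 16 wide, 5 thick). The point is 12 mm above the tool's underside, 135 mm behind the blade's tip; x along the tool to the tip, z up. The blade's mid-plane lies 9.5 mm lower than this point.
- lever_tip (a point): Middle of the blade's tip (half-way through its thickness) on the same lever; same axes as lever_grip. A centrifuge stands between the two boxes at the back (front panel at x = 0.52 m, dome from x = 0.55 m, 256 mm high): carry the lever past in front of it.
- box_orange: Fixed grey fuse box with the orange cover, 117 mm deep, 110 wide, 110 high at its rear; origin under its middle, x from its front to its rear. Way to open it: blade 25 to 33 mm into the notch, then press the handle down, the blade resting on the notch's lower lip, until the lever slopes 30 to 35 degrees, tip up.
- notch_orange (a point): Centre of the mouth of that box's notch: a level slot in the middle of the front face right under the cover's front edge, 44 mm wide, 11 high, 33 deep. Its ceiling is the cover's underside, 5.5 mm above the point; its floor, 5.5 mm below, is a firm ledge, the fulcrum. The point is 94.5 mm above the bench; x straight into the notch, z up.
- lip_orange (a point): Middle of the front lower edge of the orange cover, about 6 mm above notch_orange while shut; same axes. A snap catch 45 mm behind this edge lets go when the edge is raised some 5 to 6 mm (about 8 N); a spring plunger then lifts the edge some 40 mm and holds it up.
- cover_orange: The orange cover: plate 105 (deep) x 90 x 6 mm, 50 g, hooked loosely at its rear; origin on its underside, 55 mm behind the front edge, mid-width.
- notch_blue (a point): Centre of the mouth of the notch of the second fuse box, the same but with a blue cover, to be left shut.
- lip_blue (a point): Middle of the front lower edge of the blue cover, about 6 mm above notch_blue while shut.
- cover_blue: The blue cover, same size and origin as the orange one.

How it is judged:
On the way, in this order (a step that is already met when the one before it is completed fails the run):
1. the lever's blade is in the orange cover's notch, the cover still shut (x of lever_tip in the frame of notch_orange between 0.008 and 0.045 m and y of lever_tip in the frame of notch_orange between -0.025 and 0.025 m and z of lever_tip in the frame of notch_orange between -0.008 and 0.01 m and distance between lip_orange and notch_orange below 0.012 m), for 0.1 s.
2. the orange cover's front edge has sprung up (z of lip_orange in the frame of notch_orange above 0.025 m), for 0.2 s.
At the end, for the whole second after the job is handed in: The orange cover is unsnapped and stands up at rest on its box, its front edge at least 25 mm above the middle of the notch and its origin within 80 mm of the notch; the lever lies flat on the bench (grip point and tip lower than 25 mm); the blue cover is still shut (z of lip_orange in the frame of notch_orange above 0.025 m and horizontal distance between cover_orange and notch_orange below 0.08 m and linear speed of cover_orange below 0.03 m/s and height (world z) of lever_grip between 0 and 0.025 m and height (world z) of lever_tip between -0.005 and 0.025 m and distance between lip_blue and notch_blue below 0.012 m); the robot touches nothing.
It fails at once if the robot itself touches the orange cover (contact force between any of the fingers, the arm and cover_orange above 1 N).
It fails at once if the robot itself touches the blue cover (contact force between any of the fingers, the arm and cover_blue above 1 N).
It fails at once if the blue cover is opened (distance between lip_blue and notch_blue above 0.015 m).
It also fails if it takes over 54 s, if anything falls off the work surface, if the arm or the gripper's body presses on something with over 40 N, if the wrist force passes 120 N, or if a joint passes its speed limit or range.

## Working session

There is one attempt and no reset: what is moved stays moved. The work goes in short steps, Python scripts to look and compute and a tool call to move; the robot and the scene stay as the last step left them, time stands still between calls to the robot, and variables do not carry over. Pictures are saved under pics/ and viewed, at most 10 in all, crops included, and the job is handed in when it is done.

Besides the shell and the picture viewer there is one more tool, called after "Request:" in YAML: its name, and indented under it one key for each argument. apply_moves: Moves the arm, as the interface text tells. Its arguments: {"type":"object","properties":{"moves":{"type":"array","items":{"type":"number"}},"claw":{"type":"number"},"newtons":{"type":"number"}},"required":["moves"]}

```bash
mkdir -p pics; python3 - <<'E'
from workcell import status, vision
import cv2,numpy as np,pickle
s=status.get_state();print(s)
for n in("top","side"):
    c=vision.read_camera(n);cv2.imwrite(f"pics/{n}0.png",c["image"]);pickle.dump(c,open(f"{n}0.pkl","wb"))
    print(n,c["camera_matrix"].round(1).tolist(),np.linalg.inv(c["camera_from_world"]).round(3).tolist())
E
```

```text
{'clock': 0.0, 'joint_pos': array([-1.32463125e+00,  3.14005228e-01,  4.49501158e-02,  1.30357493e+00,
       -4.55633169e-05,  1.43120654e+00]), 'qvel': array([-0.00150264,  0.00137521, -0.00036921,  0.00038271, -0.00059995,
        0.00015833]), 'tau': array([ 6.92593658e-04, -4.80623174e+01,  2.98536390e+01,  1.91507471e-02,
       -9.65552954e-05, -2.07581434e-05]), 'tcp_pos': array([ 0.21620934, -0.53226115,  0.2383943 ]), 'orientation': array([-9.14344213e-04,  9.81456325e-01,  1.91683698e-01, -7.15834508e-05]), 'wrist_force': array([-0.1257727 , -0.45262676, -0.03458305]), 'ft_torque': array([ 0.05641887,  0.01928102, -0.01058692]), 'grip_force': 0.0, 'finger_gap': 0.08555642242327548}
top [[390.8, 0.0, 315.7], [0.0, 390.8, 207.4], [0.0, 0.0, 1.0]] [[-0.002, -0.993, 0.121, 0.391], [-1.0, 0.002, 0.004, 0.067], [-0.004, -0.121, -0.993, 1.074], [0.0, 0.0, 0.0, 1.0]]
side [[434.1, 0.0, 309.3], [0.0, 434.1, 201.0], [0.0, 0.0, 1.0]] [[-0.995, -0.03, 0.092, 0.393], [-0.097, 0.388, -0.916, 1.284], [-0.008, -0.921, -0.389, 0.588], [0.0, 0.0, 0.0, 1.0]]
```

View pics/top0.png

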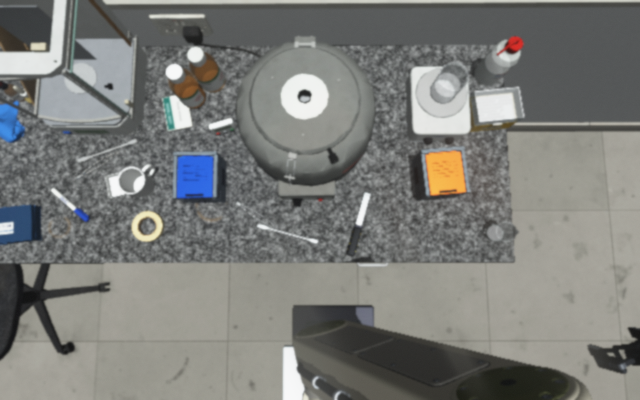

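View pics/side0.png

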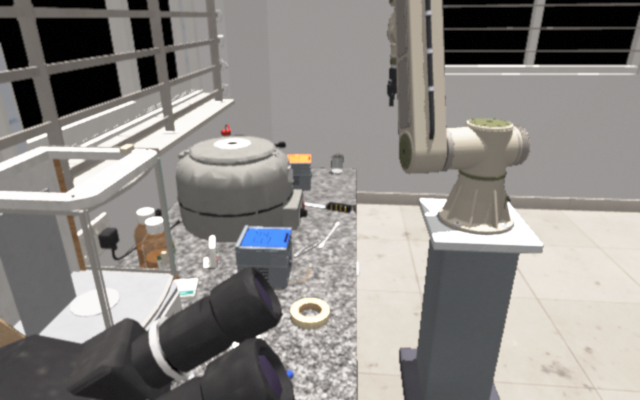

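Top view: the lever runs from its tip at about (366,195) to its butt at (352,253). The orange cover is at (446,172), the blue one at (198,177), and the centrifuge panel is at row 190. In the side view the lever is at (330,207) and the orange box at (300,165). Next I measure with masks.

```bash
cat > h.py <<'E'
import cv2,numpy as np,pickle
def ray(c,uv,z):
    K=c["camera_matrix"];T=np.linalg.inv(c["camera_from_world"])
    uv=np.atleast_2d(uv).astype(float);d=np.c_[uv,np.ones(len(uv))]@np.linalg.inv(K).T@T[:3,:3].T
    o=T[:3,3];return o+d*((z-o[2])/d[:,2])[:,None]
def proj(c,p):
    p=np.atleast_2d(p);q=(np.c_[p,np.ones(len(p))]@c["camera_from_world"].T)[:,:3]@c["camera_matrix"].T
    return q[:,:2]/q[:,2:]
def blob(m):
    n,l,s,ce=cv2.connectedComponentsWithStats(m.astype(np.uint8));k=1+np.argmax(s[1:,4]);return l==k
E
python3 - <<'E'
from h import *
c=pickle.load(open("top0.pkl","rb"));im=c["image"];hsv=cv2.cvtColor(im,cv2.COLOR_BGR2HSV)
def rect(m,z,name):
    m=blob(m);v,u=np.nonzero(m);P=ray(c,np.c_[u,v],z)[:,:2]*1000
    r=cv2.minAreaRect(P.astype(np.float32));print(name,len(u),np.round(r[0],1),np.round(r[1],1),round(r[2],1),'mean',P.mean(0).round(1))
    print(cv2.boxPoints(r).round(0).tolist());return m
H,S,V=[hsv[...,i].astype(int) for i in range(3)]
rect((H>5)&(H<22)&(S>150)&(V>150)&(np.arange(640)[None]>400)&(np.arange(400)[:,None]>140),.106,'orange')
rect((H>105)&(H<130)&(S>150)&(np.arange(640)[None]>150)&(np.arange(640)[None]<240),.106,'blue')
roi=np.zeros((400,640),bool);roi[188:258,338:380]=1
roi2=roi.copy()
b=rect(roi&(V>185)&(S<40),.005,'blade')
for y in range(190,262,3): print(y,[int(x) for x in V[y,342:378]])
a=cv2.resize(im[140:270,330:480],None,fx=5,fy=4.5,interpolation=cv2.INTER_CUBIC);cv2.imwrite("pics/crop1.png",a)
s=pickle.load(open("side0.pkl","rb"))["image"];cv2.imwrite("pics/crop2.png",cv2.resize(s[140:240,270:370],None,fx=6,fy=6,interpolation=cv2.INTER_CUBIC))
E
```

```text
orange 1456 [ 595.7 -255.1] [108.3  89.1] 5.0 mean [ 596.2 -255.1]
[[538.0, -215.0], [546.0, -304.0], [654.0, -295.0], [646.0, -206.0]]
blue 1481 [587.8 376.6] [108.1  88.5] 1.7 mean [587.7 376.4]
[[532.0, 419.0], [535.0, 331.0], [643.0, 334.0], [640.0, 423.0]]
blade 206 [517. -58.] [17.3 92.4] 73.2 mean [516.5 -57.8]
[[470.0, -53.0], [559.0, -80.0], [564.0, -63.0], [475.0, -36.0]]
190 [103, 100, 99, 102, 108, 108, 98, 92, 98, 113, 127, 133, 132, 125, 120, 117, 114, 112, 113, 115, 113, 107, 97, 94, 96, 98, 95, 91, 92, 94, 95, 95, 101, 104, 100, 97]
193 [104, 96, 85, 82, 80, 75, 72, 80, 98, 118, 130, 131, 127, 123, 124, 122, 116, 111, 109, 105, 103, 126, 174, 212, 221, 210, 190, 166, 142, 117, 109, 111, 105, 102, 110, 122]
196 [100, 92, 84, 82, 87, 94, 103, 116, 128, 134, 136, 133, 123, 107, 94, 88, 90, 92, 97, 102, 123, 180, 231, 243, 243, 242, 235, 205, 152, 112, 102, 110, 116, 113, 105, 99]
199 [103, 96, 88, 82, 85, 93, 95, 92, 94, 104, 113, 118, 118, 108, 99, 103, 120, 132, 132, 135, 176, 228, 243, 246, 245, 241, 222, 175, 132, 117, 123, 134, 129, 107, 85, 81]
202 [91, 96, 98, 98,
[... 2754 characters left out ...]
 127, 125, 118, 104, 86]
250 [132, 143, 138, 114, 82, 56, 50, 59, 67, 71, 73, 71, 74, 85, 97, 111, 117, 116, 112, 109, 110, 110, 106, 115, 123, 127, 127, 119, 106, 102, 111, 127, 136, 126, 110, 104]
253 [113, 111, 101, 83, 63, 51, 55, 61, 68, 73, 72, 67, 68, 82, 94, 96, 97, 102, 115, 133, 147, 153, 146, 137, 127, 117, 112, 108, 103, 96, 100, 114, 121, 116, 112, 120]
256 [106, 104, 102, 109, 123, 129, 126, 115, 101, 83, 80, 88, 100, 101, 93, 91, 94, 98, 100, 102, 105, 108, 107, 104, 102, 94, 79, 66, 70, 86, 97, 111, 112, 101, 92, 90]
259 [98, 106, 120, 126, 127, 127, 133, 137, 130, 108, 82, 70, 64, 58, 51, 49, 48, 48, 48, 48, 47, 48, 50, 49, 49, 49, 51, 53, 56, 66, 81, 93, 105, 118, 120, 117]
```

View pics/crop1.png

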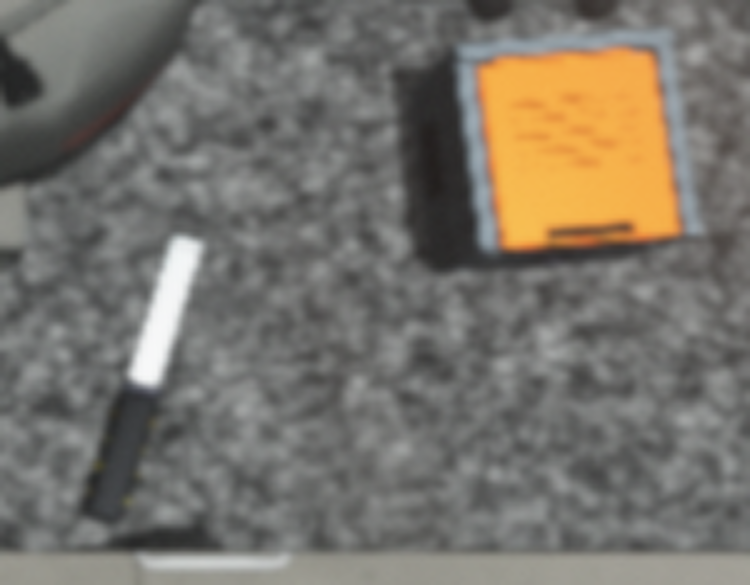

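View pics/crop2.png

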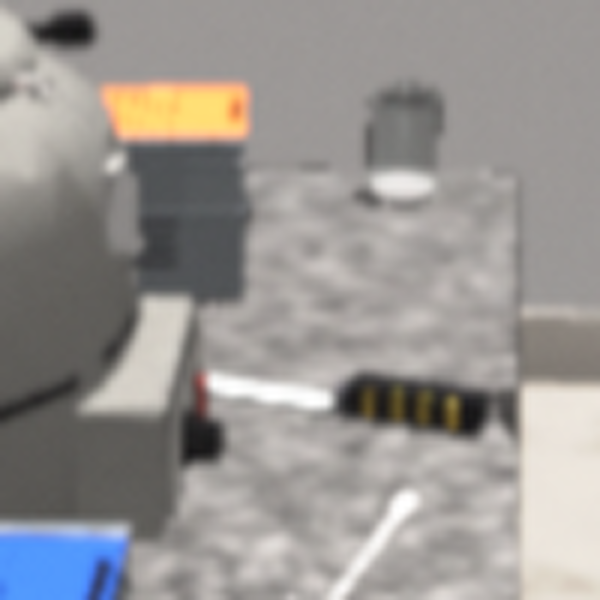

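The crops show the lever blade from tip (366,194) to ferrule (358,226), with the handle down to (349,254). The orange cover's front edge runs at about row 189 from x=431 to 467, skewed about 5°. Next I check the handle and tip against the known sizes and cross-check in the side view.

```bash
python3 - <<'E'
from h import *
c=pickle.load(open("top0.pkl","rb"));s=pickle.load(open("side0.pkl","rb"));V=cv2.cvtColor(c["image"],cv2.COLOR_BGR2HSV)[...,2]
roi=np.zeros((400,640),bool);roi[225:257,340:366]=1
m=blob(roi&(V<72));v,u=np.nonzero(m);r=cv2.minAreaRect((ray(c,np.c_[u,v],.020)[:,:2]*1000).astype(np.float32));print('handle',r)
t=np.array([.561,-.0715]);d=np.array([89,-27.])/93;g=t-.135*d
print('grip',g,'tip',t)
print('bench edge',ray(c,[[380,262]],0))
P=[[*t,.0025],[*g,.012],[*(g-.045*d),.012],[.544,-.2595,.0945],[.544,-.2595,.106],[.538,-.215,.103]]
print('side px',proj(s,P).round(1).tolist());print('top px',proj(c,P).round(1).tolist())
E
```

```text
handle ((427.8500061035156, -30.685855865478516), (25.70562744140625, 77.51142120361328), 73.3714599609375)
grip [ 0.43180645 -0.03230645] tip [ 0.561  -0.0715]
bench edge [[ 0.37146605 -0.10325157  0.        ]]
side px [[300.1, 203.4], [337.5, 206.6], [350.5, 208.6], [310.1, 161.1], [310.0, 158.2], [310.5, 162.6]]
top px [[367.2, 193.0], [354.0, 239.6], [349.4, 255.7], [446.2, 193.8], [447.7, 193.0], [429.7, 195.6]]
```

Request:
apply_moves:
  moves: [4,10,0,0,0,1.2,4,10,0,0,0,1.2,4,10,0,0,0,1.2,4,10,0,0,0,1.2,4,10,0,0,0,1.2,4,10,0,0,0,1.2,4,10,0,0,0,1.2,4,10,0,0,0,1.2,4,10,0,0,0,1.2,4,10,0,0,0,1.2,8.6,20,-3,0,0,2.46,8.6,20,-3,0,0,2.46,8.6,20,-3,0,0,2.46,8.6,20,-3,0,0,2.46,8.6,20,-3,0,0,2.46,8.6,20,-3,0,0,2.46,8.6,20,-3,0,0,2.46,8.6,20,-3,0,0,2.46,8.6,20,-3,0,0,2.46,8.6,20,-3,0,0,2.46]
  claw: 100

```text
clock: 1.77
tcp_pos: [0.431, -0.0315, 0.1636]
orientation: [-0.001, 0.148, 0.989, 0.0]
wrist_force: [0.5, -0.6, 0.1]
finger_gap: 0.0853
grip_force: 0.0
```

Request:
apply_moves:
  moves: [0,0,-3,0,0,0,0,0,-4.5,0,0,0,0,0,-5.5,0,0,0,0,0,-5.85,0,0,0,0,0,-5.85,0,0,0,0,0,-5.85,0,0,0,0,0,-5.85,0,0,0]

```text
clock: 2.35
tcp_pos: [0.4324, -0.0331, 0.0192]
orientation: [0.001, 0.152, 0.988, -0.0]
wrist_force: [0.0, -0.1, 0.7]
finger_gap: 0.0856
grip_force: 0.0
```

Request:
apply_moves:
  moves: [0,0,0,0,0,0,0,0,0,0,0,0,0,0,0,0,0,0,0,0,0,0,0,0,0,0,0,0,0,0,0,0,0,0,0,0,0,0,0,0,0,0,0,0,0,0,0,0,0,0,0,0,0,0,0,0,0,0,0,0,0,0,0,0,0,0,0,0,0,0,0,0]
  claw: 0
  newtons: 90

```text
clock: 3.35
tcp_pos: [0.4318, -0.0328, 0.019]
orientation: [0.001, 0.152, 0.988, 0.0]
wrist_force: [-1.5, 1.3, 8.3]
finger_gap: 0.0199
grip_force: 88.8
```

Request:
apply_moves:
  moves: [-0.4,0,0.8,0,0,0,-1,0,2,0,0,0,-2,-0.6,3.2,0,0,0.05,-2.5,-2,3.7,0,0,0.15,-2.5,-3.4,3.7,0,0,0.25,-2.5,-4.8,3.7,0,0,0.38,-2.5,-6.2,3.7,0,0,0.38,-2.5,-7.6,3.7,0,0,0.38,-2.5,-9,3.7,0,0,0.38,-2.6,-9.7,3.7,0,0,0.38,-2.6,-9.7,3.7,0,0,0.38,-2.6,-9.7,3.7,0,0,0.38,-2.6,-9.7,3.7,0,0,0.38,-2.6,-9.7,3.7,0,0,0.38]

```text
clock: 4.52
tcp_pos: [0.366, -0.2738, 0.1103]
orientation: [-0.0, -0.038, 0.999, 0.001]
wrist_force: [0.5, 1.4, -1.6]
finger_gap: 0.0193
grip_force: 88.8
```

```bash
python3 - <<'E'
from h import *
from workcell import status,vision
c=vision.read_camera("top");s=vision.read_camera("side")
pickle.dump(c,open("top1.pkl","wb"));pickle.dump(s,open("side1.pkl","wb"))
st=status.get_state();print(st["tcp_pos"],st["orientation"],st["wrist_force"],st["joint_pos"])
P=[[.502,-.263,.0945],[.3676,-.2744,.104]]
print(proj(c,P),proj(s,P))
a=cv2.resize(c["image"][150:280,380:500],None,fx=4,fy=4,interpolation=cv2.INTER_CUBIC)
b=cv2.resize(s["image"][115:215,270:390],None,fx=4,fy=4,interpolation=cv2.INTER_CUBIC)
o=np.zeros((920,480,3),np.uint8);o[:520]=a;o[520:]=b
o=np.zeros((520,780,3),np.uint8);o[:,:300]=0
o=np.zeros((600,800,3),np.uint8);a=a[:, :];o[:520,:400]=a[:,40:440];o[:400,400:]=b[:,40:440]
cv2.imwrite("pics/v2.png",o)
E
```

```text
[ 0.36633432 -0.27396994  0.11051375] [-1.51243275e-04 -3.79175052e-02  9.99280816e-01  2.99766637e-04] [-0.43812925 -0.28344007 -1.33719959] [-8.18028875e-01  1.73349917e-01 -4.68753568e-01  9.29343887e-01
  1.64555289e-04 -8.93882126e-01]
[[448.31451139 210.23139516]
 [456.60204157 264.22430328]] [[321.34800569 161.06854541]
 [357.62772446 158.47443031]]
```

View pics/v2.png

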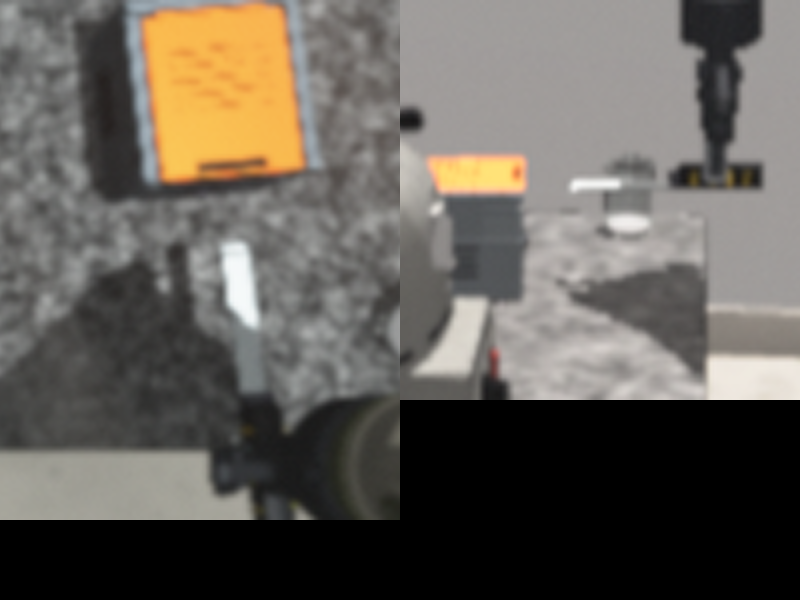

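The lever is held level. Its blade tip is at top pixel (448.3,210.7), and the cover's front edge mid is at (448,195), so the tip stands about 41 mm before the mouth. In the side view the blade height of 161.1 matches the prediction.

Request:
apply_moves:
  moves: [0.4,0.02,0,0,0,0,0.8,0.05,0,0,0,0,1.2,0.08,0,0,0,0,1.6,0.1,0,0,0,0,1.9,0.12,0,0,0,0,2.1,0.13,0,0,0,0,2.1,0.13,0,0,0,0,2.1,0.13,0,0,0,0]

```text
clock: 5.28
tcp_pos: [0.419, -0.2718, 0.1103]
orientation: [-0.0, -0.037, 0.999, 0.0]
wrist_force: [-0.6, -0.5, -1.2]
finger_gap: 0.0198
grip_force: 88.8
```

Request:
apply_moves:
  moves: [0.2,0.01,0,0,0,0,0.4,0.02,0,0,0,0,0.55,0.03,0,0,0,0,0.65,0.03,0,0,0,0,0.7,0.04,0,0,0,0,0.7,0.04,0,0,0,0,0.7,0.04,0,0,0,0]

```text
clock: 5.87
tcp_pos: [0.4363, -0.271, 0.1105]
orientation: [-0.0, -0.037, 0.999, 0.0]
wrist_force: [-1.5, 0.3, -0.8]
finger_gap: 0.0195
grip_force: 88.8
```

```bash
python3 - <<'E'
from h import *
from workcell import status,vision
c=vision.read_camera("top");s=vision.read_camera("side")
st=status.get_state();print(st["tcp_pos"],st["orientation"],st["wrist_force"],st["joint_pos"])
o=np.zeros((520,800,3),np.uint8)
o[:520,:400]=cv2.resize(c["image"][150:280,390:490],None,fx=4,fy=4,interpolation=cv2.INTER_CUBIC)
o[:400,400:]=cv2.resize(s["image"][115:215,280:380],None,fx=4,fy=4,interpolation=cv2.INTER_CUBIC)
cv2.imwrite("pics/v3.png",o)
E
```

```text
[ 0.43618633 -0.27098056  0.11055102] [-9.21915323e-05 -3.70190726e-02  9.99314550e-01  1.00444352e-04] [ 0.13674676 -0.05133423 -1.44562727] [-7.12338966e-01  2.73307485e-01 -3.37202114e-01  9.60558559e-01
  2.14775948e-05 -7.86394036e-01]
```

View pics/v3.png

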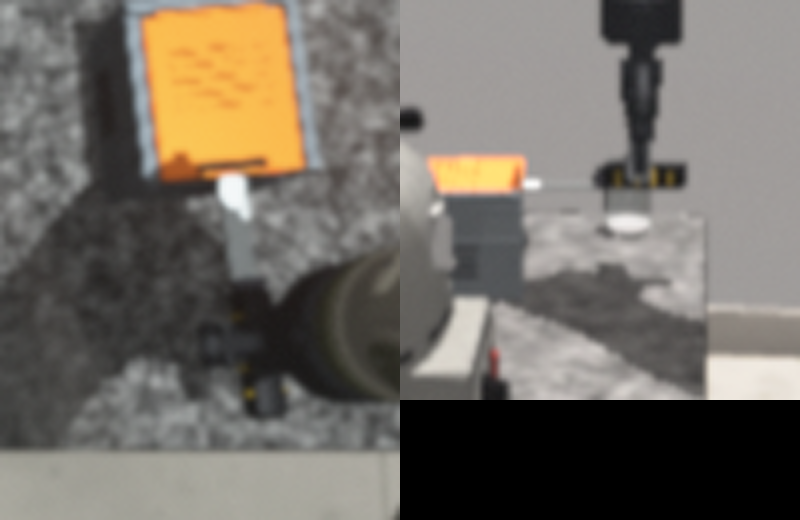

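The blade is in the notch about 29 mm deep (edge at crop row 178, visible blade down to row 283). The cover is still shut and forces are near zero. Now I lever in stages about the lower lip.

Request:
apply_moves:
  moves: [-0.02,0,-0.24,0.003,-0.04,0,-0.05,0,-0.47,0.007,-0.087,0,-0.06,0,-0.66,0.01,-0.13,0,-0.07,0,-0.85,0.014,-0.175,0,-0.06,0,-1.03,0.017,-0.22,0,-0.05,0,-1.22,0.021,-0.261,0,-0.05,0,-1.22,0.021,-0.261,0,-0.05,0,-1.22,0.021,-0.261,0]

```text
clock: 6.63
tcp_pos: [0.4342, -0.2709, 0.0799]
orientation: [0.13, -0.036, 0.991, 0.006]
wrist_force: [-0.3, -0.4, -1.9]
finger_gap: 0.0194
grip_force: 88.8
```

Request:
apply_moves:
  moves: [0.02,0,-0.19,0.003,-0.044,0,0.05,0,-0.38,0.007,-0.087,0,0.09,0,-0.56,0.01,-0.13,0,0.13,0,-0.74,0.014,-0.174,0,0.18,0.01,-0.92,0.017,-0.217,0,0.24,0.02,-1.1,0.021,-0.261,0,0.24,0.02,-1.1,0.021,-0.261,0,0.24,0.02,-1.1,0.021,-0.261,0]

```text
clock: 7.3
tcp_pos: [0.4408, -0.2706, 0.0523]
orientation: [0.257, -0.035, 0.966, 0.012]
wrist_force: [-0.6, 0.6, -1.6]
finger_gap: 0.0193
grip_force: 88.8
```

```bash
cat > look.py <<'E'
import sys
from h import *
from workcell import status,vision
c=vision.read_camera("top");s=vision.read_camera("side")
st=status.get_state();print(st["clock"],st["tcp_pos"],st["orientation"],st["wrist_force"],st["joint_pos"])
o=np.zeros((520,800,3),np.uint8)
o[:520,:400]=cv2.resize(c["image"][150:280,390:490],None,fx=4,fy=4,interpolation=cv2.INTER_CUBIC)
o[:400,400:]=cv2.resize(s["image"][115:215,280:380],None,fx=4,fy=4,interpolation=cv2.INTER_CUBIC)
cv2.imwrite(f"pics/{sys.argv[1]}.png",o)
E
python3 look.py v4
```

```text
7.4 [ 0.44174532 -0.27121206  0.05325905] [ 0.25828378 -0.03609017  0.9653344   0.01079278] [ 0.42651965 -0.66346256 -2.04626017] [-0.95866649  0.15908769 -0.80211733  0.32463529  0.44467551 -0.96856575]
```

View pics/v4.png

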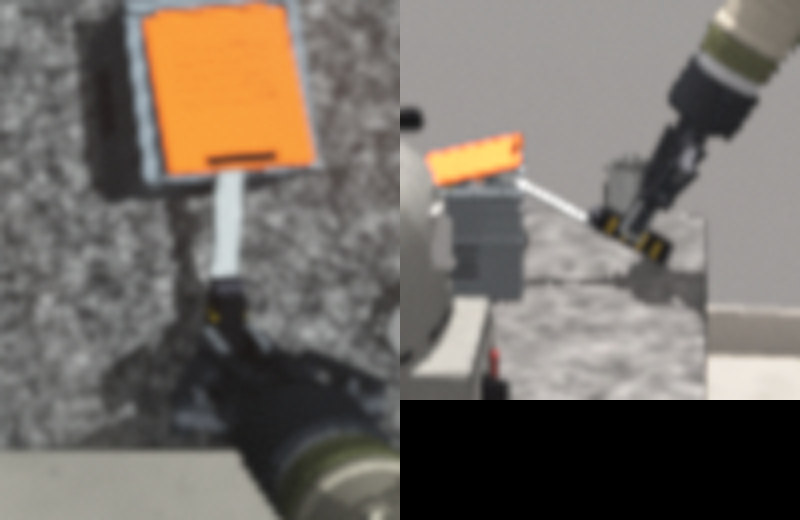

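The cover is off its catch. In the side crop its front corner rose from (526,155) to (522,133), and the lever slopes about 30°. I triangulate the corner to see how high it stands.

```bash
python3 - <<'E'
from h import *
from workcell import vision
c=vision.read_camera("top");s=vision.read_camera("side")
P=[k["camera_matrix"]@k["camera_from_world"][:3] for k in(c,s)]
def tri(a,b):
    X=cv2.triangulatePoints(P[0],P[1],np.array(a,float).reshape(2,1),np.array(b,float).reshape(2,1));return (X[:3]/X[3]).ravel().round(4)
print('shut',tri((430,195.75),(311.5,153.75)),'now',tri((431.75,193.75),(310.5,148.25)))
def om(im,x0,x1,y0,y1):
    h=cv2.cvtColor(im,cv2.COLOR_BGR2HSV);m=(h[...,0]>4)&(h[...,0]<24)&(h[...,1]>140)&(h[...,2]>130);r=np.zeros_like(m);r[y0:y1,x0:x1]=1;return blob(m&r)
s0=pickle.load(open("side1.pkl","rb"))
for n,k in(('shut',s0),('now',s)):
    m=om(k["image"],280,330,120,180);v,u=np.nonzero(m);print(n,[(int(x),int(v[u==x].min()),int(v[u==x].max())) for x in range(u.min(),u.max()+1,2)],u.max())
for dz in(0,.02,.03,.04): print(dz,proj(s,[.540,-.215,.100+dz]),proj(s,[.540,-.304,.106+dz]))
E
```

```text
shut [ 0.5328 -0.2052  0.1394] now [ 0.5353 -0.2035  0.1601]
shut [(289, 156, 157), (291, 156, 157), (293, 156, 158), (295, 157, 158), (297, 158, 158), (299, 156, 158)] 299
now [(288, 153, 154), (290, 154, 159), (292, 152, 159), (294, 151, 158), (296, 151, 158), (298, 150, 157), (300, 149, 157), (302, 150, 155), (304, 148, 155), (306, 147, 154), (308, 147, 153)] 308
0 [[309.97576173 163.40644774]] [[312.18887231 154.7072007 ]]
0.02 [[309.93332849 158.12597752]] [[312.15892593 149.63938348]]
0.03 [[309.91195365 155.46605327]] [[312.14384645 147.08748874]]
0.04 [[309.89047228 152.79287208]] [[312.12869545 144.52348948]]
```

Request:
apply_moves:
  moves: [0.04,0,-0.1,0.002,-0.026,0,0.08,0,-0.2,0.004,-0.052,0,0.08,0,-0.2,0.004,-0.052,0,0.08,0,-0.2,0.004,-0.052,0,0.08,0,-0.2,0.004,-0.052,0,0.08,0,-0.2,0.004,-0.052,0]

```text
clock: 8.0
tcp_pos: [0.4435, -0.2709, 0.0481]
orientation: [0.284, -0.036, 0.958, 0.012]
wrist_force: [-0.1, -0.5, -2.4]
finger_gap: 0.0194
grip_force: 88.8
```

```bash
python3 look.py v5
```

```text
8.1 [ 0.44345387 -0.27079674  0.04796558] [ 0.28373725 -0.03582961  0.9581582   0.01192772] [-0.05226164  0.43204844 -2.07750734] [-0.98335773  0.16818073 -0.84244045  0.25421419  0.4958809  -0.9800873 ]
```

View pics/v5.png

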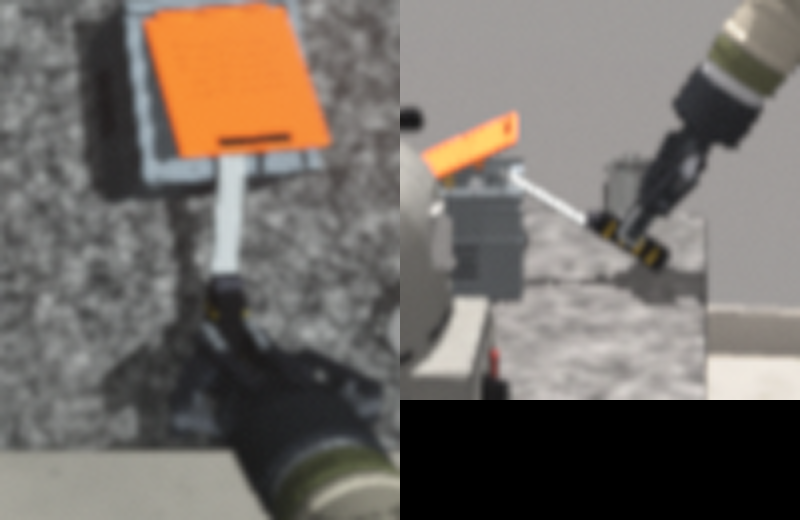

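The cover now stands fully up: its front corner is at side crop (518,112), about 45 mm up, and the lever is clear below it. I level the lever out and back off.

Request:
apply_moves:
  moves: [-0.1,0,0.28,-0.006,0.07,0,-0.19,0,0.57,-0.011,0.14,0,-0.26,0,0.94,-0.018,0.23,0,-0.32,0,1.31,-0.025,0.314,0,-0.33,0,1.68,-0.032,0.4,0,-0.32,0,2.06,-0.039,0.489,0,-0.27,0,2.5,-0.046,0.574,0,-0.27,0,2.5,-0.046,0.574,0,-0.7,-0.04,2.5,-0.046,0.574,0,-1.2,-0.08,2.5,-0.046,0.574,0,-1.8,-0.14,2.5,-0.046,0.574,0,-2.4,-0.19,2.5,-0.046,0.574,0,-3,-0.24,2.5,-0.046,0.574,0,-3.2,-0.26,2.5,-0.046,0.574,0,-3.2,-0.26,2.5,-0.046,0.574,0,-3.2,-0.26,2.5,-0.046,0.574,0,-3.2,-0.26,2.5,-0.046,0.574,0]

```text
clock: 9.52
tcp_pos: [0.3632, -0.2772, 0.1101]
orientation: [0.0, -0.037, 0.999, -0.0]
wrist_force: [0.0, 0.5, -1.2]
finger_gap: 0.0197
grip_force: 88.8
```

Request:
apply_moves:
  moves: [0,1.4,0,0,0,-0.1,0,2.8,0,0,0,-0.2,0,4.2,0,0,0,-0.3,0.5,5.6,0,0,0,-0.38,1.5,6.7,0,0,0,-0.38,3,6.7,-0.6,0,0,-0.38,3,6.7,-1.6,0,0,-0.38,3,6.7,-2.6,0,0,-0.38,3,6.7,-3.2,0,0,-0.38,3,6.7,-3.45,0,0,-0.38,3,6.7,-3.58,0,0,-0.38,3,6.7,-3.58,0,0,-0.38,3,6.7,-3.58,0,0,-0.38,3,6.7,-3.58,0,0,-0.38]

```text
clock: 10.68
tcp_pos: [0.4391, -0.11, 0.0217]
orientation: [0.001, 0.152, 0.988, -0.0]
wrist_force: [-0.4, -0.4, -1.5]
finger_gap: 0.0195
grip_force: 89.0
```

Request:
apply_moves:
  moves: [0,0,-0.06,0,0,0,0,0,-0.08,0,0,0,0,0,-0.08,0,0,0,0,0,-0.08,0,0,0]

```text
clock: 11.02
tcp_pos: [0.4385, -0.1098, 0.019]
orientation: [0.001, 0.152, 0.988, -0.0]
wrist_force: [-0.1, -0.1, 1.5]
finger_gap: 0.0192
grip_force: 89.3
```

Request:
apply_moves:
  moves: [0,0,0,0,0,0,0,0,0,0,0,0,0,0,0,0,0,0,0,0,0,0,0,0,0,0,0,0,0,0,0,0,0,0,0,0,0,0,0,0,0,0,0,0,0,0,0,0,0,0,0,0,0,0,0,0,0,0,0,0,0,0,0,0,0,0]
  claw: 100

```text
clock: 11.93
tcp_pos: [0.4381, -0.1095, 0.0186]
orientation: [-0.0, 0.152, 0.988, 0.0]
wrist_force: [1.3, 0.1, -0.1]
finger_gap: 0.0854
grip_force: 0.0
```

Request:
apply_moves:
  moves: [0,0,0.6,0,0,0,0,0,1.5,0,0,0,0,0,3,0,0,0,0,0,4.5,0,0,0,-0.5,2,5.5,0,0,0,-0.5,4,5.5,0,0,0,-0.5,6,5.5,0,0,0,-0.5,6,5.5,0,0,0,-0.5,6,5.5,0,0,0,-0.5,6,5.5,0,0,0,-0.5,6,5.5,0,0,0]

```text
clock: 12.85
tcp_pos: [0.4256, 0.0405, 0.156]
orientation: [0.0, 0.152, 0.988, -0.0]
wrist_force: [0.4, -0.2, 1.0]
finger_gap: 0.0852
grip_force: 0.0
```

```bash
python3 - <<'E'
from h import *
from workcell import status,vision
c=vision.read_camera("top");s=vision.read_camera("side");print(status.get_state()["wrist_force"])
o=np.zeros((600,800,3),np.uint8)
o[:390,:]=cv2.resize(c["image"][140:270,160:500],(800,390))
o[390:,:630]=cv2.resize(s["image"][115:185,230:440],None,fx=3,fy=3)
cv2.imwrite("pics/v6.png",o)
E
```

```text
[-0.56330069 -0.61928297  0.73171724]
```

View pics/v6.png

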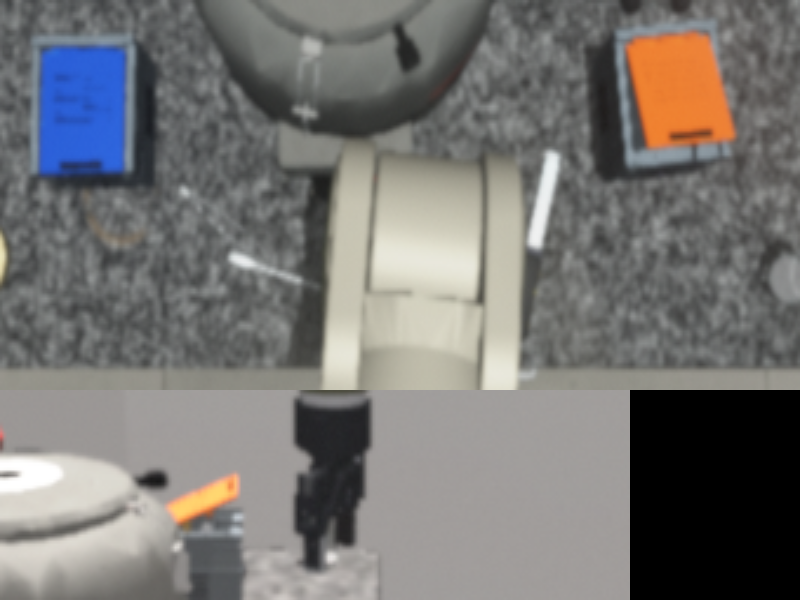

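The picture shows the orange cover standing up at (685,90), the blue cover shut at (85,110), and the lever flat on the bench at (545,200). The gripper is clear of everything, so I hand in.

```bash
python3 -c "
from workcell import job;print(job.hand_in())"
```

```text
the job is handed in; nothing more can be done
None
```

I levered the orange cover out of its catch and it stays up, the lever lies flat on the bench, the blue cover is still shut, and the job is handed in; the hand-in call gave no verdict.

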